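# Switch the stream selector to the orange port the short way round

## Task

Switch the stream selector on the bench to the port with the orange plug: pull its spring-loaded knob up clear of the index ring, turn it the shorter way round until the pointer is at that port, and let it down until its tooth has dropped fully home in the notch there, then let go. Feel for the notch rather than forcing the tooth down on the ring or sideways against it, and leave the things around it undisturbed.

Things in the scene. Friction and masses are not known exactly. Their poses are not given: they have to be found in the camera images.
- selector: Fixed white box, 165x165x50 mm, with a black bar knob amid eight plugged ports. Origin: centre of its underside, on the worktop; the knob turns about its z axis (up). Ports on a circle of radius 66 mm, from 22.5 degrees off its x axis every 45 degrees; plug tops 62 mm above the worktop. One orange, blue, white and green plug at 67.5, 112.5, 247.5, 292.5 degrees in any order; the rest grey.
- selector_ring (a point): Centre of the dark steel index ring round the knob, at its top, 58 mm above the worktop; ring radius 33 to 45 mm, square-edged notches 12 mm wide, 7 mm deep, one per port. The ring is worn and sits turned by an unknown amount, up to 10 degrees either way, different each time, so each notch is that far off its port's direction and must be found by feel.
- selector_lift (a joint): Height of the knob on its shaft, m: 0 = fully home, tooth in a notch; 0.007 = tooth resting on top of the ring, clear of it above that; stop at 0.016. A spring presses it down with 3 N at 0 to 4.6 N at 0.016, plus 1.4 N of weight. It starts where it was left, on the ring or in a wrong notch.
- selector_dial (a joint): Angle of the knob, rad, growing counterclockwise seen from above. It turns without end both ways and the reading does not wrap: it starts at 5.83 to 6.73. The pointer's direction is the selector's x axis turned by this angle (modulo 2 pi). 0.04 N m of friction keeps it where it is left.
- selector_tooth: Pointer tooth of the knob: steel block with a red line, 18 mm radial x 10 mm wide x 10 mm tall, reaching out over the index ring from the foot of the knob. Origin: its centre, 38 mm from the knob's axis, 56 mm above the worktop when home. It has 1 mm of play on either side in a notch. More than 25 N between it and the ring damages it.
- selector_tip (a point): Outer end of the pointer tooth, on its centre line, 47 mm from the knob's axis, 56 mm above the worktop when home.
- selector_tail (a point): Point opposite the pointer, 47 mm from the knob's axis on the other side, same height as the tip.
- selector_grip (a point): Where to grip the knob: on its axis, inside the black bar, 88 mm above the worktop when home, rising with the knob. The bar runs along the pointer direction, 48 mm long, 14 mm thick, from 62 to 101 mm above the worktop when home. Below it a round skirt, 60 mm wide, top at 62 mm.
- plug_orange: The orange plug that marks the wanted port, 17 mm wide, 12 mm tall, fixed. Origin: centre of its underside, on the selector's top plate, 66 mm from the knob's axis.
- tape_roll: Loose roll of cream tape, 72 mm wide, 19 mm tall, bystander. Origin: centre of its underside.
- marker_blue: Loose white marker with a blue cap lying on the worktop, 134 mm long, bystander. Origin: at one end of it.
- tip_box: Loose teal pipette-tip box with clear lid, 92x124x66 mm, bystander. Origin: centre of its underside.

How it is judged (in metres and radians):
On the way, in this order (a step that is already met when the one before it is completed fails the run):
1. the knob is pulled up clear of the ring (2 mm or more above it) (value of joint selector_lift above 0.009 m), for 0.1 s.
2. the pointer has come round to the orange port (horizontal distance between selector_tip and plug_orange below 0.025 m), for 0.1 s.
At the end, for the whole second after the job is handed in: The knob is fully home (within 2 mm of its lowest position, so its tooth is in a notch), its pointer tip is within 25 mm of the orange plug's centre seen from above (19 mm when exactly in line; the notch's offset is allowed for, the next port is not), and the robot has let go (horizontal distance between selector_tip and plug_orange below 0.025 m and value of joint selector_lift below 0.002 m and contact force between the fingers and selector below 0.1 N); the robot touches nothing.
It fails at once if the knob was turned the longer way round (its tail passed the orange port) (horizontal distance between selector_tail and plug_orange below 0.024 m).
It fails at once if the tooth was forced: more than 25 N between it and the index ring (contact force between selector_tooth and selector above 25 N).
It fails at once if the tape roll, marker or tip box was disturbed (moved more than 20 mm) (distance of any of tape_roll, marker_blue, tip_box from where it was at the start of the episode above 0.02 m).
It also fails if it takes over 56 s, if anything falls off the work surface, if the arm or the gripper's body presses on something with over 40 N, if the wrist force passes 120 N, or if a joint passes its speed limit or range.

## Robot

A 7-joint arm with a two-finger parallel gripper is mounted at the origin on a cart in front of the work surface, level with it; the furniture and walls round the work are solid. World frame = base frame: x ahead of the robot, y to its left, z up, the work surface at z = 0. Lengths are in mm, angles in rad, forces in N, time in s.
With the tool pointing down it reaches from about 425 to 875 mm from the base axis. Payload 9.9 kg.
Tool frame: the origin (TCP) lies at the very end of the fingers, on their centre line; the grasp point (between the pads) lies 19 mm behind it; z points along the fingers, y is the line along which they close (so a half turn about z gives the same grasp; the last joint's range is limited). The gripper opens to 85 mm and grips with 20 to 120 N. Pads are 22 mm wide; open, the fingers measure 114 mm over their backs; the gripper's body (76 mm by 85 mm) begins 54 mm behind the grasp point. The pads swing forward as they close: fully open they stand 13 mm farther back than shut.
Start: joints at [-1.361, 0.576, 0.025, 1.437, -0.015, 1.129, -0.057], TCP at [195.467, 646.082, 231.289] pointing down, gripper open.
Joint ranges: [-2.76, 2.76], [-0.34, 2.15], [-1.52, 1.57], [0.19, 2.46], [-1.09, 4.23], [0.17, 1.99], [-2.82, 2.82]. Speed limits (rad/s): [2.22, 2.22, 3.01, 3.01, 3.14, 3.14, 3.14].

## Interface

Orientations are given as [roll, pitch, yaw] about the fixed x, y, z axes, in that order (R = Rz(yaw) Ry(pitch) Rx(roll)).
In Python, from bench import status, eyes, arm gives the robot as it stands.
- The arm moves only by the tool arm_command, never from a script. Its argument "deltas" is a list of rows, each a list of 4 numbers: the shift along the tool's x, y, z in mm, then the turn about the tool's z in degrees. A call has 1 to 5 rows; each row shifts and turns the commanded pose from where the row before left it, along the tool's axes as they then stand; what a row does not reach is not made up. A row lasts 1/10 s, in which the tool goes at most 50 mm and 8.59 degrees, less where a joint would pass 70% of its speed; a pose out of reach is approached as far as the arm can. A call is refused whole if a number of a shift passes 50 or a number of a turn 8.59, either way. A call with a gripper value outside its range is refused whole. "jaw" is the closure, from 0 (fully open) to 1 (shut), set as the call begins (left out, the last holds). The fingers move at their own pace and stop on an object; the grip force is fixed at half the most. Time passes only in rows, so rows that do not move let the fingers close. It gives the time, the measured TCP pose, the force, the opening and the grip force at its end, in the units of the state.
- status.state(): the state, without advancing time (a new reading comes with each control period).
- eyes.snapshot(name): name is "side" or "top" or "wrist"; returns a dict with "img" (420x560x3 uint8, red, green, blue), "K" (3x3 intrinsics, pixels), "extrinsics" (4x4, takes a point from world to camera coordinates); the wrist camera has in their place "T_tool_cam" (4x4, takes a point from camera to tool coordinates, whose origin is the TCP and whose axes are the flange's). Camera axes: x right, y up, looking along -z (the intrinsics and any distortion apply to the point x, -y, -z); pixel columns grow to the right and rows downward; lengths in mm; the calibration is good to about 2 mm. A picture is of the moment at which its call begins: read the wrist's pose just before it. There is no depth.
- arm.hand_in(): hands the job in; it is judged then, once.
Trained networks look in a picture, given as the dict that the camera call returned (one of the last four; its "shot" number tells which), for a name from the list of things; names that differ only in an ending like _2 or _b are one class to them, and where a whole thing is asked for, a point or a joint stands for the part that bears it (a point fixed in the world has none). Each returns a list of dicts, best first, with "conf" (0 to 1); they miss things now and then, are a little off and sometimes report something else, mostly with a low value. They report only what shows in the picture. A call takes as long as a camera call.
- eyes.search_frame(picture, label): "location" ([x, y, z] in mm, in the coordinates of the camera as it stood for that picture, good to about 4 mm: the middle of the surface that is visible of it).
- eyes.regions_of(picture, label): "region" (420x560 bool, what is visible of it).
The state is a dict: "clock": time; "joints": joint angles; "joint_vel": joint speeds; "effort": joint torques, N m; "position": TCP position; "tool_rot": TCP orientation; "ft_force": force on the tool from outside, world axes, zero at the start; "ft_torque": the same for the moment, N m; "gripper_width": opening from 0.0 (shut) to 1.0 (fully open); "grip_force": force on a finger pad.
Only numpy, scipy, OpenCV 4.12 (cv2) and the standard library are available. Lean on these libraries where they do the work, as an engineer would, in place of code of your own. Each camera call takes 0.05 s, during which the arm holds its last target. There are 200 camera calls.

## Working session

There is one attempt and no reset: what is moved stays moved. The work goes in short steps, Python scripts to look and compute and a tool call to move; the robot and the scene stay as the last step left them, time stands still between calls to the robot, and variables do not carry over. Pictures are saved under pics/ and viewed, at most 10 in all, crops included, and the job is handed in when it is done.

Besides the shell and the picture viewer there is one more tool, called after "Request:" as name([rows], argument=value, ...), one row to a line, values as JSON. arm_command: Moves the arm, as the interface text tells. Its arguments: {"type":"object","properties":{"deltas":{"type":"array"},"jaw":{"type":"number"}},"required":["deltas"]}

```bash
ls; mkdir -p pics; cat > h.py <<'E'
import numpy as np, cv2
from bench import status, eyes, arm
def w2c(s): return np.array(s["extrinsics"])
def towrld(s,p): return (np.linalg.inv(w2c(s))@np.r_[p,1])[:3]
def proj(s,P):
    c=(w2c(s)@np.r_[P,1])[:3]; q=np.array(s["K"])@np.array([c[0],-c[1],-c[2]]); return q[:2]/q[2]
def ray(s,u,v,z):
    d=np.linalg.inv(np.array(s["K"]))@[u,v,1]; d=np.array([d[0],-d[1],-d[2]])
    M=np.linalg.inv(w2c(s)); o=M[:3,3]; D=M[:3,:3]@d; return o+D*(z-o[2])/D[2]
def save(s,n): cv2.imwrite(f"pics/{n}.png",s["img"][:,:,::-1])
E
python3 - <<'E'
from h import *
np.set_printoptions(precision=1,suppress=True)
print(status.state())
for n in("top","side"):
    s=eyes.snapshot(n); save(s,n); print(n,s.keys())
    for l in("selector","selector_tooth","selector_grip","plug_orange","tip_box","tape_roll","marker_blue"):
        for d in eyes.search_frame(s,l)[:1]: print(l,d["conf"],towrld(s,d["location"]),proj(s,towrld(s,d["location"])))
E
```

```text
pics
{'clock': 0.0, 'joints': array([-1.4,  0.6,  0. ,  1.4, -0. ,  1.1, -0.1]), 'joint_vel': array([ 0., -0., -0.,  0., -0., -0.,  0.]), 'effort': array([ -0. , -76.6,   2.3, -28.6,   0. ,   0. ,  -0. ]), 'position': array([195.3, 645.7, 230.4]), 'tool_rot': array([-3.1,  0. ,  2.8]), 'ft_force': array([ 0.8,  0.3, -0.5]), 'ft_torque': array([ 0., -0.,  0.]), 'grip_force': 0.0, 'gripper_width': 0.9990623110566981}
top dict_keys(['img', 'K', 'extrinsics', 'shot'])
selector 0.88 [570.7 -76.2  53.2] [270.5 240.2]
selector_grip 0.81 [571.1 -77.   70. ] [270.5 239.9]
plug_orange 0.54 [ 522.6 -117.8   63.8] [289.1 261.5]
tip_box 0.71 [792.7 100.9  61.5] [192.  143.8]
tape_roll 0.78 [ 586.6 -343.5   17.1] [385.6 232.3]
marker_blue 0.92 [ 514.8 -312.3   16.3] [372.9 263.3]
side dict_keys(['img', 'K', 'extrinsics', 'shot'])
selector_grip 0.98 [569.3 -66.5  69.2] [280.8 244.3]
tip_box 0.76 [786.3 115.   50.9] [161.5 261.1]
tape_roll 0.59 [ 582.2 -338.9   15.9] [330.8 177.7]
marker_blue 0.57 [ 504.9 -311.4   11.9] [351.  198.1]
```

```bash
python3 - <<'E'
import cv2
a=cv2.imread("pics/top.png")[180:300,190:350]; cv2.imwrite("pics/topc.png",cv2.resize(a,(800,600),interpolation=cv2.INTER_CUBIC))
E
```

```text
(no output)
```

View pics/topc.png

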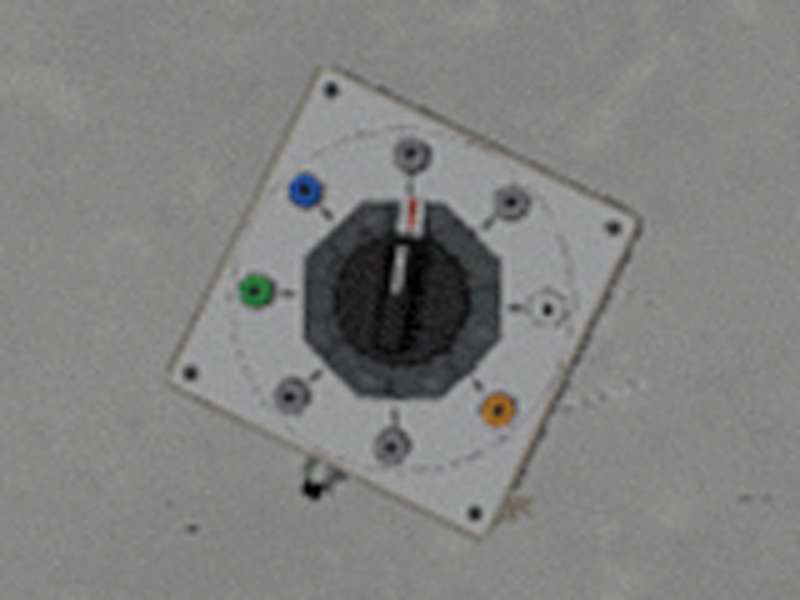

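View pics/side.png

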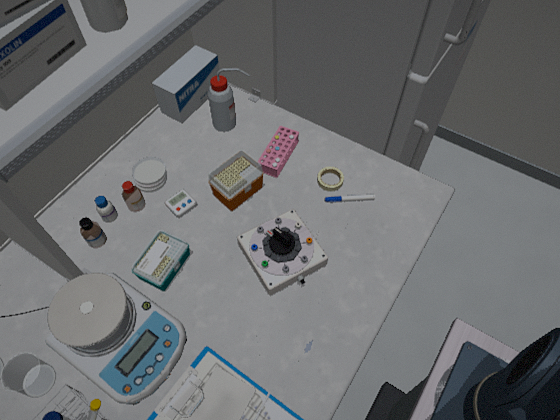

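The top crop (5x, offset 190,180) shows the pointer up at (412,215), next to the grey port at (412,155). The orange plug is at (498,410), three ports clockwise from it, so the short way is clockwise by about 135°. The side view shows open space around the selector, with the marker and tape well off to the right.

```bash
python3 - <<'E'
from h import *
from scipy.optimize import least_squares
np.set_printoptions(precision=2,suppress=True)
s=eyes.snapshot("top")
c=np.array([(412,155),(512,202),(547,308),(498,410),(392,445),(292,397),(255,290),(305,190)])/5+[190,180]
P=np.array([ray(s,u,v,62)[:2] for u,v in c])
ang=np.radians(22.5-45*np.arange(8))
f=lambda p:(P-np.c_[p[0]+66*np.cos(ang+p[2]),p[1]+66*np.sin(ang+p[2])]).ravel()
r=least_squares(f,[570,-76,0]); print(r.x,np.degrees(r.x[2]),r.fun)
cen=r.x[:2]
for z in(61,68): # tooth top home / on ring
    q=ray(s,190+412/5,180+213/5,z)[:2]-cen; print("tooth",z,np.linalg.norm(q),np.degrees(np.arctan2(q[1],q[0])))
a=ray(s,190+404/5,180+247/5,104)[:2]; b=ray(s,190+396/5,180+292/5,104)[:2]; d=a-b
print("line",a-cen,b-cen,np.degrees(np.arctan2(d[1],d[0])))
st=status.state(); print(st["position"],np.degrees(st["tool_rot"]),st["joints"])
from scipy.spatial.transform import Rotation as R
print(R.from_euler("xyz",st["tool_rot"]).as_matrix())
E
```

```text
[571.29 -76.28  -0.47] -26.764151476932696 [-0.95 -0.39  0.02 -0.07  0.24  0.66  0.12  0.41  0.9  -0.05 -0.02 -0.56
  0.04  0.01 -0.34  0.  ]
tooth 61 39.0754845486577 -7.36462525989979
tooth 68 38.72528190673189 -7.922215355233525
line [21.7  -3.45] [2.4  0.17] -10.612849515478947
[195.46 646.08 231.3 ] [-180.     -0.    163.17] [-1.36  0.58  0.02  1.44 -0.01  1.13 -0.06]
[[-0.96  0.29 -0.  ]
 [ 0.29  0.96  0.  ]
 [ 0.   -0.   -1.  ]]
```

Request:
arm_command([
  [-28.5,-29.1,0,0],
  [-28.5,-29.1,0,0],
  [-28.5,-29.1,0,0],
  [-28.5,-29.1,0,0],
  [-28.5,-29.1,0,0],
])

```text
clock: 1.35
position: [290.4, 464.1, 231.5]
tool_rot: [3.141, 0.0, 2.848]
ft_force: [0.8, 0.8, -0.8]
gripper_width: 0.997
grip_force: 0.0
```

```bash
python3 -c "
from h import *
s=status.state();print(s['joints'],s['position'],s['tool_rot'])"
```

```text
[-1.12313878  0.38545083  0.03659015  1.77879269 -0.01646856  0.97718511
  0.19702284] [290.36273692 464.07004938 231.46343511] [3.14115997e+00 1.87474771e-04 2.84784418e+00]
```

Request:
arm_command([
  [-28.5,-29.1,0,0],
  [-28.5,-29.1,0,0],
  [-28.5,-29.1,0,0],
  [-28.5,-29.1,0,0],
  [-28.5,-29.1,0,0],
])

```text
clock: 1.85
position: [384.6, 283.5, 231.6]
tool_rot: [3.141, 0.0, 2.848]
ft_force: [1.2, -0.7, 0.5]
gripper_width: 0.999
grip_force: 0.0
```

Request:
arm_command([
  [-28.5,-29.1,0,0],
  [-28.5,-29.1,0,0],
  [-28.5,-29.1,0,0],
  [-28.5,-29.1,0,0],
  [-28.5,-29.1,0,0],
])

```text
clock: 2.35
position: [478.9, 103.0, 231.6]
tool_rot: [3.141, 0.001, 2.848]
ft_force: [0.8, 0.5, 0.5]
gripper_width: 1.001
grip_force: 0.0
```

Request:
arm_command([
  [-28.5,-29.1,0,-3],
  [-28.5,-29.1,0,-3],
  [-20,-25,0,-3],
  [0,0,0,0],
  [0,0,0,0],
])

```text
clock: 2.85
position: [532.7, 4.5, 231.2]
tool_rot: [3.141, -0.0, 3.003]
ft_force: [0.0, -0.2, -0.2]
gripper_width: 1.004
grip_force: 0.0
```

```bash
python3 - <<'E'
from h import *
np.set_printoptions(precision=2,suppress=True)
st=status.state();print(st['joints'],st['position'],np.degrees(st['tool_rot']))
s=eyes.snapshot("wrist"); save(s,"w1"); print(s["K"],s["T_tool_cam"])
E
```

```text
[-0.21  0.37  0.16  1.82 -0.07  0.96  1.41] [532.73   4.54 231.18] [179.99  -0.02 172.04]
[[337.03   0.   277.4 ]
 [  0.   337.03 209.95]
 [  0.     0.     1.  ]] [[  -0.      0.96    0.27   68.58]
 [   1.      0.     -0.      0.77]
 [  -0.      0.27   -0.96 -143.08]
 [   0.      0.      0.      1.  ]]
```

View pics/w1.png

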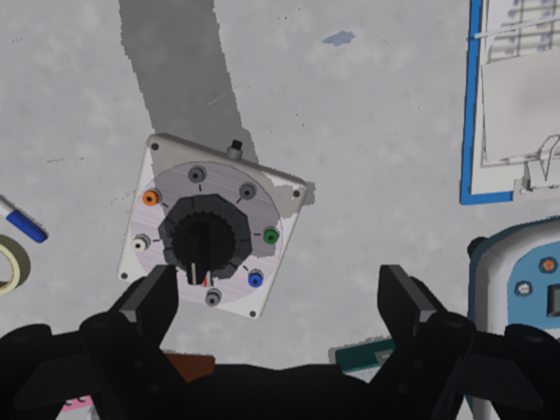

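The wrist view shows orange at (151,198), white (140,242), green (271,236) and blue (256,278). The tooth's red line is near (205,281), pointing at the grey port at (212,297).

```bash
cat >> h.py <<'E'
from scipy.spatial.transform import Rotation as R
def wext(s,st):
    T=np.eye(4); T[:3,:3]=R.from_euler("xyz",st["tool_rot"]).as_matrix(); T[:3,3]=st["position"]
    s["extrinsics"]=np.linalg.inv(T@np.array(s["T_tool_cam"])); return s
E
python3 - <<'E'
from h import *
from scipy.optimize import least_squares
np.set_printoptions(precision=2,suppress=True)
st=status.state(); s=wext(eyes.snapshot("wrist"),st)
c=np.array([(212,297),(140,242),(151,198),(197,174),(247,190),(271,236),(256,278)])
P=np.array([ray(s,u,v,62)[:2] for u,v in c])
ang=np.radians(22.5-45*np.array([0,2,3,4,5,6,7]))
f=lambda p:(P-np.c_[p[0]+66*np.cos(ang+p[2]),p[1]+66*np.sin(ang+p[2])]).ravel()
r=least_squares(f,[570,-76,-.47]); print(r.x,np.degrees(r.x[2]),r.fun); cen=r.x[:2]
for z in(61,68):
    q=ray(s,205.5,281,z)[:2]-cen; print("tooth",z,np.linalg.norm(q),np.degrees(np.arctan2(q[1],q[0])))
Rt=R.from_euler("xyz",st["tool_rot"]).as_matrix()
print(Rt.T@(np.r_[cen,231]-st["position"]), Rt.T@(np.array([571.3,-76.3,231])-st["position"]))
im=s["img"][220:310,140:260,::-1]; cv2.imwrite("pics/w1c.png",cv2.resize(im,(800,600),interpolation=cv2.INTER_CUBIC))
E
```

```text
[572.7  -71.16  -0.47] -26.78485857009299 [-1.7  -0.44 -0.86  1.45  1.94  0.19  1.08  0.31 -0.16 -0.96  0.85 -0.82
 -1.16  0.26]
tooth 61 46.42888905795391 -10.90109514916133
tooth 68 42.67931065588232 -8.955609567638705
[-50.37 -70.57   0.14] [-49.69 -75.85   0.14]
```

View pics/w1c.png

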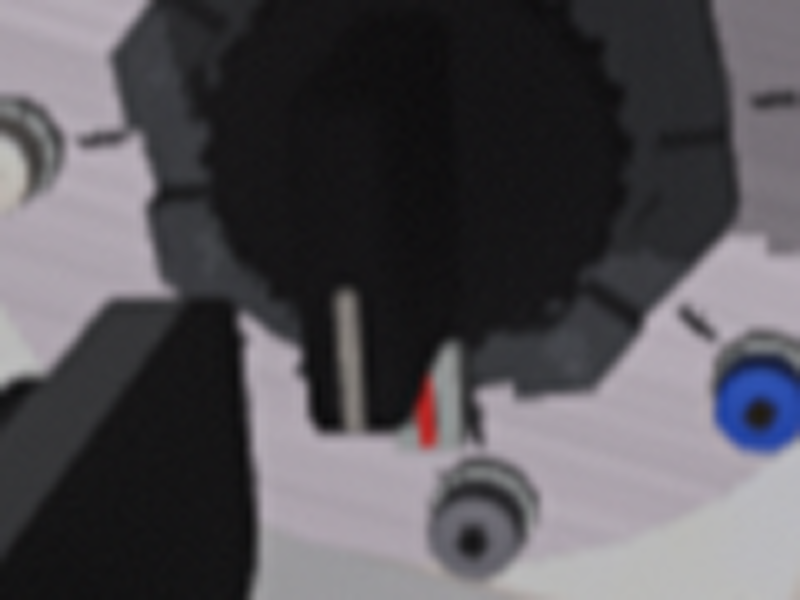

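Request:
arm_command([
  [-25,-36.5,0,0],
  [-25,-36.5,20,0],
  [0,0,30,0],
  [0,0,0,0],
  [0,0,0,0],
])

```text
clock: 3.45
position: [571.9, -72.2, 181.5]
tool_rot: [3.141, -0.001, 3.007]
ft_force: [0.7, -0.4, 0.4]
gripper_width: 0.999
grip_force: 0.0
```

```bash
python3 - <<'E'
from h import *
np.set_printoptions(precision=2,suppress=True)
st=status.state();print(st['joints'],st['position'],np.degrees(st['tool_rot']))
s=wext(eyes.snapshot("wrist"),st); save(s,"w2"); 
import pickle; pickle.dump((s,st),open("w2.pkl","wb"))
for l in ("selector_grip","selector_tooth","plug_orange"):
  for d in eyes.search_frame(s,l)[:1]: print(l,d["conf"],towrld(s,d["location"]),proj(s,towrld(s,d["location"])))
im=s["img"][80:380,110:450,::-1]; cv2.imwrite("pics/w2c.png",cv2.resize(im,(680,600),interpolation=cv2.INTER_CUBIC))
E
```

```text
[-0.06  0.48  0.16  1.77 -0.1   0.89  1.58] [571.9  -72.16 181.52] [179.96  -0.09 172.29]
selector_grip 0.64 [571.73 -73.83  68.44] [274.1  204.61]
selector_tooth 0.72 [798.98  91.6   69.02] [479.33 411.03]
plug_orange 0.93 [ 526.99 -114.18   65.55] [213.74 154.41]
```

View pics/w2c.png

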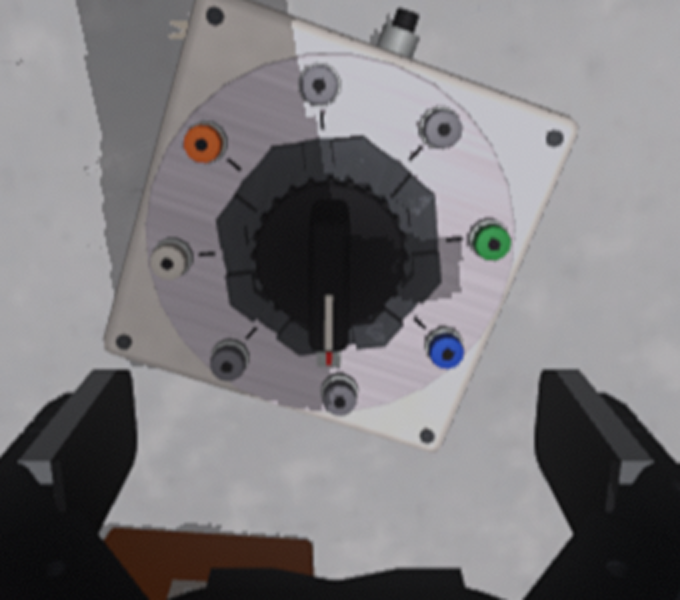

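Wrist crop (2x, offset 110,80): the plugs are evenly spread. Orange is at (201,145), the bar's white line runs (329,295) to (331,350), and the tooth's red line is at (329,358), pointing at the grey port (340,400). The knob sits between the open fingers.

```bash
python3 - <<'E'
from h import *
import pickle
from scipy.optimize import least_squares
np.set_printoptions(precision=2,suppress=True)
s,st=pickle.load(open("w2.pkl","rb"))
c=np.array([(340,400),(228,366),(167,263),(201,145),(319,86),(443,129),(492,243),(447,353)])/2+[110,80]
P=np.array([ray(s,u,v,62)[:2] for u,v in c])
ang=np.radians(22.5-45*np.arange(8))
f=lambda p:(P-np.c_[p[0]+66*np.cos(ang+p[2]),p[1]+66*np.sin(ang+p[2])]).ravel()
r=least_squares(f,[570,-76,-.47]); print(r.x,np.degrees(r.x[2]),r.fun); cen=r.x[:2]
Rt=R.from_euler("xyz",st["tool_rot"]).as_matrix()
def pol(u,v,z):
    q=ray(s,u/2+110,v/2+80,z)[:2]-cen; return np.linalg.norm(q),np.degrees(np.arctan2(q[1],q[0]))
for z in(61,68): print("tooth",pol(329,358,z))
for z in(101,108):
    a=ray(s,329/2+110,295/2+80,z)[:2];b=ray(s,331/2+110,350/2+80,z)[:2];d=b-a
    print("bar",a-cen,b-cen,np.degrees(np.arctan2(d[1],d[0])))
for p in[(240,273),(322,148),(402,185),(425,253)]: print("ringmark",pol(*p,58))
print("tool delta",Rt.T@(np.r_[cen,0]-np.r_[st["position"][:2],0]))
E
```

```text
[575.2  -73.77  -0.46] -26.568460831795118 [-0.37  0.15  0.01  0.39 -0.18 -0.08  0.18 -0.08  0.43  0.28  0.08  0.03
 -0.14 -0.52 -0.01 -0.16]
tooth (np.float64(46.31101405139895), np.float64(-8.20436314986876))
tooth (np.float64(43.17400564552498), np.float64(-8.162730714070152))
bar [ 4.42 -0.6 ] [25.14 -2.74] -5.89325867499672
bar [ 2.06 -0.22] [22.13 -2.29] -5.893258674996672
ringmark (np.float64(38.320661282366416), np.float64(-83.34904096140102))
ringmark (np.float64(41.89551733957861), np.float64(176.29858915409378))
ringmark (np.float64(39.63139790994798), np.float64(125.48857516849733))
ringmark (np.float64(39.09324137483287), np.float64(80.84487443692151))
tool delta [-3.49 -1.15 -0.01]
```

Request:
arm_command([
  [-2,-2,20,0],
  [0,0,30,0],
  [0,0,30,0],
  [0,0,15,0],
  [0,0,10,0],
])

```text
clock: 4.15
position: [574.0, -75.7, 75.9]
tool_rot: [3.141, -0.0, 3.006]
ft_force: [1.3, 0.7, -0.3]
gripper_width: 0.997
grip_force: 0.0
```

Request:
arm_command([
  [0,0,0,0],
  [0,0,0,0],
  [0,0,0,0],
  [0,0,0,0],
  [0,0,0,0],
], jaw=0.7)

```text
clock: 4.65
position: [574.4, -76.4, 76.9]
tool_rot: [3.141, 0.001, 3.005]
ft_force: [1.0, -0.3, 0.3]
gripper_width: 0.298
grip_force: 0.0
```

Request:
arm_command([
  [0,0,0,0],
  [0,0,0,0],
  [0,0,0,0],
  [0,0,0,0],
  [0,0,0,0],
], jaw=0.79)

```text
clock: 5.15
position: [574.0, -76.4, 76.3]
tool_rot: [-3.142, -0.0, 3.005]
ft_force: [0.2, 0.0, 0.0]
gripper_width: 0.211
grip_force: 0.0
```

Request:
arm_command([
  [0,0,0,0],
  [0,0,0,0],
  [0,0,0,0],
  [0,0,0,0],
], jaw=1.0)

```text
clock: 5.55
position: [574.2, -75.2, 76.5]
tool_rot: [3.14, -0.0, 3.006]
ft_force: [-0.2, 5.4, 4.3]
gripper_width: 0.154
grip_force: 59.9
```

```bash
python3 - <<'E'
from h import *
np.set_printoptions(precision=2,suppress=True)
st=status.state();print(st['position'],np.degrees(st['tool_rot']),st['ft_force'],st['ft_torque'],st['gripper_width'],st['grip_force'])
E
```

```text
[574.16 -75.2   76.48] [179.93  -0.   172.21] [-0.2   5.41  4.25] [ 1.09  0.15 -0.17] 0.154138416524156 59.88607585430145
```

Request:
arm_command([
  [0,1,-1,0],
  [0,0,-2,0],
  [0,0,-2,0],
  [0,0,0,0],
])

```text
clock: 5.95
position: [574.2, -75.2, 81.3]
tool_rot: [3.141, -0.0, 3.005]
ft_force: [2.3, 3.3, -4.6]
gripper_width: 0.157
grip_force: 58.6
```

```bash
cat > p.py <<'E'
from h import *
np.set_printoptions(precision=2,suppress=True)
st=status.state();print(st['clock'],st['position'],np.degrees(st['tool_rot']),st['ft_force'],st['ft_torque'],st['gripper_width'],st['grip_force'])
E
python3 p.py
```

```text
5.95 [574.23 -75.16  81.3 ] [179.99  -0.01 172.18] [ 2.32  3.28 -4.58] [ 0.66 -0.29 -0.06] 0.15744057173347953 58.58767926692963
```

Request:
arm_command([
  [0,0.5,-1.5,0],
  [0,0,-1.5,0],
  [0,0,0,0],
  [0,0,0,0],
])

```text
clock: 6.35
position: [574.2, -75.1, 84.3]
tool_rot: [-3.141, 0.0, 3.005]
ft_force: [1.9, 1.2, -5.8]
gripper_width: 0.155
grip_force: 58.6
```

Request:
arm_command([
  [0,0,-1,0],
  [0,0,-1,0],
  [0,0,0,0],
  [0,0,0,0],
])

```text
clock: 6.75
position: [574.2, -75.1, 86.1]
tool_rot: [-3.141, -0.0, 3.005]
ft_force: [2.6, 0.4, -10.1]
gripper_width: 0.152
grip_force: 59.5
```

```bash
python3 p.py; python3 - <<'E'
from h import *
st=status.state(); s=eyes.snapshot("side"); im=s["img"][190:300,220:350,::-1]; cv2.imwrite("pics/s2.png",cv2.resize(im,(709,600),interpolation=cv2.INTER_CUBIC))
E
```

```text
6.75 [574.19 -75.05  86.13] [-179.99   -0.01  172.16] [  2.57   0.44 -10.15] [ 0.1  -0.5  -0.05] 0.15202943099435956 59.484697580337524
```

View pics/s2.png

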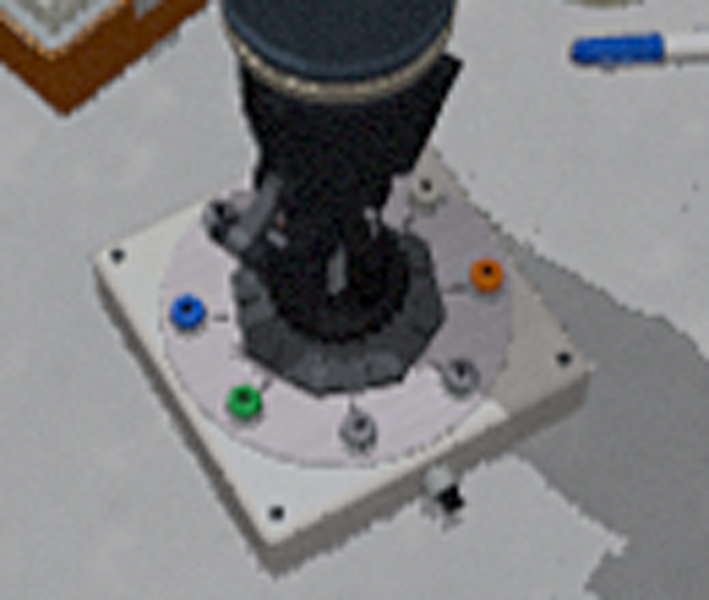

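Force rose to 10 N at z 86, which is the upper stop, so the knob had been resting on the ring. I'll back off 2.5 mm and turn clockwise.

Request:
arm_command([
  [0,0,2.5,0],
  [0,0,0,5],
  [0,0,0,8],
  [0,0,0,8],
  [0,0,0,8],
])

```text
clock: 7.3
position: [574.0, -75.2, 83.9]
tool_rot: [-3.141, -0.0, 2.493]
ft_force: [1.1, 0.4, -5.9]
gripper_width: 0.152
grip_force: 60.0
```

Request:
arm_command([
  [0,0,0,8],
  [0,0,0,8],
  [0,0,0,8],
  [0,0,0,8],
  [0,0,0,0],
])

```text
clock: 7.8
position: [573.8, -75.2, 83.7]
tool_rot: [-3.14, 0.0, 1.938]
ft_force: [0.3, -1.4, -6.7]
gripper_width: 0.153
grip_force: 60.0
```

```bash
python3 p.py
```

```text
7.8 [573.77 -75.18  83.66] [-179.94    0.02  111.03] [ 0.3  -1.36 -6.72] [-0.21  0.08  0.  ] 0.1530617568867573 60.00699162483215
```

Request:
arm_command([
  [0,0,0,8],
  [0,0,0,8],
  [0,0,0,8],
  [0,0,0,8],
  [0,0,0,0],
])

```text
clock: 8.3
position: [573.6, -75.0, 83.5]
tool_rot: [-3.14, 0.001, 1.383]
ft_force: [-0.8, -1.0, -5.5]
gripper_width: 0.155
grip_force: 60.1
```

Request:
arm_command([
  [0,0,0,8],
  [0,0,0,8],
  [0,0,0,8],
  [0,0,0,3],
  [0,0,0,0],
])

```text
clock: 8.8
position: [573.4, -74.9, 83.4]
tool_rot: [-3.14, 0.001, 0.916]
ft_force: [-2.1, -1.2, -5.6]
gripper_width: 0.155
grip_force: 60.1
```

Request:
arm_command([
  [0,0,2,0],
  [0,0,2,0],
  [0,0,1,0],
  [0,0,0,0],
])

```text
clock: 9.2
position: [573.5, -74.9, 78.4]
tool_rot: [-3.14, 0.001, 0.912]
ft_force: [-4.3, -0.5, -5.3]
gripper_width: 0.153
grip_force: 60.2
```

```bash
python3 p.py
```

```text
9.2 [573.52 -74.86  78.44] [-179.92    0.03   52.23] [-4.32 -0.48 -5.32] [0.02 1.19 0.08] 0.15259605916092794 60.18540680408478
```

Request:
arm_command([
  [-0.4,-0.5,1,0],
  [0,0,1,0],
  [0,0,0,0],
  [0,0,0,0],
])

```text
clock: 9.6
position: [573.5, -74.9, 76.8]
tool_rot: [-3.141, 0.0, 0.911]
ft_force: [-4.9, -1.2, -5.3]
gripper_width: 0.151
grip_force: 60.3
```

Request:
arm_command([
  [0,0,0.5,0],
  [0,0,0,0],
  [0,0,0,0],
])

```text
clock: 9.9
position: [573.6, -74.8, 76.6]
tool_rot: [-3.141, -0.0, 0.911]
ft_force: [-5.7, -0.1, -0.0]
gripper_width: 0.155
grip_force: 61.0
```

```bash
python3 p.py
```

```text
9.9 [573.58 -74.83  76.58] [-179.99   -0.02   52.17] [-5.74 -0.06 -0.04] [ 0.14  1.35 -0.01] 0.15535946517682195 60.95612704753876
```

Request:
arm_command([
  [-0.5,-0.6,0.2,0],
  [0,0,0,1],
  [0,0,0,1],
  [0,0,0,0],
])

```text
clock: 10.3
position: [573.5, -74.8, 76.4]
tool_rot: [3.141, -0.001, 0.875]
ft_force: [-2.9, 1.1, 2.7]
gripper_width: 0.155
grip_force: 61.4
```

```bash
python3 p.py
```

```text
10.3 [573.49 -74.79  76.44] [179.95  -0.04  50.13] [-2.88  1.12  2.66] [0.43 0.66 0.06] 0.15547835598981757 61.38350307941437
```

Request:
arm_command([
  [0,0,0,1],
  [0,0,0,1],
  [0,0,0,0],
])

```text
clock: 10.6
position: [573.4, -74.8, 76.3]
tool_rot: [3.141, -0.001, 0.84]
ft_force: [-0.1, 1.9, 4.3]
gripper_width: 0.155
grip_force: 61.5
```

Request:
arm_command([
  [0,0,0,1],
  [0,0,0,0],
])

```text
clock: 10.8
position: [573.4, -74.8, 76.2]
tool_rot: [3.141, -0.001, 0.822]
ft_force: [1.6, 2.6, 3.4]
gripper_width: 0.151
grip_force: 61.4
```

```bash
python3 p.py
```

```text
10.8 [573.41 -74.82  76.23] [179.96  -0.04  47.12] [1.59 2.6  3.4 ] [ 0.57 -0.09  0.02] 0.1510445414739197 61.394652128219604
```

Request:
arm_command([
  [0,0,0,1],
  [0,0,0,0],
])

```text
clock: 11.0
position: [573.3, -74.8, 76.1]
tool_rot: [3.141, -0.0, 0.805]
ft_force: [2.3, 2.8, 0.1]
gripper_width: 0.151
grip_force: 61.0
```

Request:
arm_command([
  [0,0,0,1],
  [0,0,0,0],
])

```text
clock: 11.2
position: [573.2, -74.9, 75.8]
tool_rot: [3.141, -0.0, 0.787]
ft_force: [5.1, 2.2, -4.7]
gripper_width: 0.155
grip_force: 60.2
```

```bash
python3 p.py
```

```text
11.2 [573.23 -74.86  75.8 ] [179.97  -0.01  45.11] [ 5.1   2.2  -4.72] [ 0.54 -1.19  0.  ] 0.15533601662660645 60.21038353443146
```

Fz flipped back to −4.7 N, so the ring no longer carries the tooth and it's over the notch. Easing down.

Request:
arm_command([
  [0.5,0.5,0,0.8],
  [0,0,0.7,0],
  [0,0,0,0],
  [0,0,0,0],
])

```text
clock: 11.6
position: [573.3, -74.9, 75.2]
tool_rot: [-3.141, 0.0, 0.774]
ft_force: [1.8, 1.1, -5.7]
gripper_width: 0.155
grip_force: 60.2
```

```bash
python3 p.py
```

```text
11.6 [573.31 -74.89  75.24] [-179.98    0.02   44.36] [ 1.84  1.05 -5.73] [ 0.58 -0.61 -0.03] 0.1546942925460818 60.211708545684814
```

Request:
arm_command([
  [0,0,0.7,0],
  [0,0,0.7,0],
  [0,0,0,0],
  [0,0,0,0],
])

```text
clock: 12.0
position: [573.3, -74.9, 73.9]
tool_rot: [-3.141, 0.0, 0.774]
ft_force: [1.9, 1.5, -5.1]
gripper_width: 0.154
grip_force: 60.2
```

```bash
python3 p.py
```

```text
12.0 [573.31 -74.89  73.91] [-179.98    0.01   44.36] [ 1.86  1.49 -5.1 ] [ 0.63 -0.37 -0.  ] 0.15428093911398963 60.236910581588745
```

Request:
arm_command([
  [0,0,0.8,0],
  [0,0,0.8,0],
  [0,0,0.8,0],
  [0,0,0,0],
])

```text
clock: 12.4
position: [573.3, -74.9, 71.4]
tool_rot: [-3.141, 0.0, 0.774]
ft_force: [1.0, 1.3, -3.5]
gripper_width: 0.153
grip_force: 60.3
```

Request:
arm_command([
  [0,0,0.7,0],
  [0,0,0.7,0],
  [0,0,0,0],
  [0,0,0,0],
])

```text
clock: 12.8
position: [573.4, -74.9, 70.1]
tool_rot: [-3.141, 0.0, 0.774]
ft_force: [0.5, 1.8, -5.0]
gripper_width: 0.156
grip_force: 60.4
```

```bash
python3 p.py
```

```text
12.8 [573.39 -74.91  70.15] [-179.98    0.01   44.36] [ 0.54  1.8  -5.05] [ 0.73 -0.06 -0.01] 0.15601140406106484 60.4156619310379
```

Request:
arm_command([
  [0,0,0.4,0],
  [0,0,0.3,0],
  [0,0,0,0],
  [0,0,0,0],
])

```text
clock: 13.2
position: [573.4, -74.9, 69.9]
tool_rot: [-3.141, -0.0, 0.774]
ft_force: [-2.9, 3.9, 6.0]
gripper_width: 0.155
grip_force: 61.9
```

```bash
python3 p.py
```

```text
13.2 [573.45 -74.92  69.93] [-179.99   -0.02   44.36] [-2.94  3.86  6.03] [1.01 0.69 0.01] 0.15456065915124473 61.85064911842346
```

Request:
arm_command([
  [0,0,-0.4,0],
  [0,0,0,0],
  [0,0,0,0],
  [0,0,0,0],
  [0,0,0,0],
], jaw=0.5)

```text
clock: 13.7
position: [573.6, -75.2, 69.9]
tool_rot: [3.141, 0.0, 0.774]
ft_force: [-0.3, 0.0, -0.5]
gripper_width: 0.502
grip_force: 0.0
```

Request:
arm_command([
  [0,0,-10,0],
  [0,0,-30,0],
  [0,0,-40,0],
  [0,0,-40,0],
  [0,0,0,0],
])

```text
clock: 14.2
position: [575.7, -76.7, 195.5]
tool_rot: [3.135, -0.005, 0.774]
ft_force: [-0.4, 0.1, -0.6]
gripper_width: 0.502
grip_force: 0.0
```

```bash
python3 p.py; python3 - <<'E'
from h import *
st=status.state();s=wext(eyes.snapshot("wrist"),st)
cv2.imwrite("pics/w3.png",s["img"][:,:,::-1])
E
```

```text
14.2 [575.73 -76.65 195.55] [179.63  -0.26  44.32] [-0.38  0.09 -0.56] [-0.02 -0.   -0.01] 0.5022015954535867 0.0
```

View pics/w3.png

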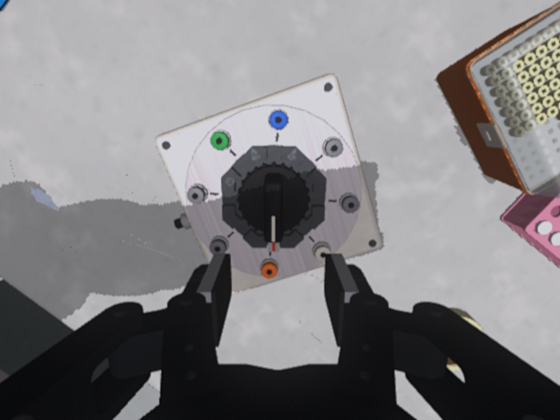

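The knob pointer at (273,245) sits in its notch in line with the orange plug at (269,269). The gripper is clear, so I'm handing in.

```bash
python3 -c "
from bench import arm
print(arm.hand_in())"
```

```text
the job is handed in; nothing more can be done
None
```

The selector is switched to the orange port and the job is handed in at about 14 s of the 56 s allowed: I turned the knob clockwise (the short way), felt the tooth drop into its notch and seated it fully home, then let go and raised the gripper clear; `hand_in` returned no verdict.

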